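# Push a spare star knob through the spring flap of a hardware hopper

### The job

Clear the black star knob off the loading tray into the hardware hopper behind it: push the hopper's self-closing dust flap open with one finger, and while that finger holds it open push the knob along the tray with the other finger until it drops inside; then draw back so that the flap springs fully shut. Only push: do not pinch or lift the knob, and leave the bolt and the nut that lie at the sides of the tray where they are.

Things in the scene. Friction and masses are not known exactly. Their poses are not given: they have to be found in the camera images.
- hopper: Grey sheet-metal box, loading tray in front, fixed, 150 mm wide. Origin on the worktop under the middle of the tray's inner edge; z up, x runs level from the tray into the bin, y left. Inside, the bin spans x = 3 to 137 mm, y = +-72 mm, its floor 6 mm above the worktop. Highest: a strip behind the hinge, x = 118 to 140 mm, top 182 mm above the worktop. Cheeks beside the flap follow its slope.
- tray_edge (a point): Middle of the tray's inner edge, on its top surface, 125 mm above the worktop; past it the knob drops into the bin when the flap is open. The tray is flat bright steel and lies from here to 125 mm towards -x of the hopper, open at its outer end; side flanges 3 mm thick, inner faces at y = +-72 mm, rise 12 mm above it.
- flap (a joint): Angle of the flap, rad: 0 shut, 1.15 fully open. Folded aluminium plate 3 mm thick, 138 mm wide: a 46-degree front face rises from the tray edge to a knee, then a gentler top runs up to the hinge at its far edge. Pushed forward or down it swings down into the bin; the way between tray edge and hinge is then free from above. A spring shuts it when let go; 1 to 6 N at the fingertip.
- flap_hinge (a point): Middle of the flap's hinge axis, level along y of the hopper, 112 mm past the tray edge and 48 mm above the tray's top; a bar 7 mm thick with coil springs 12 mm thick.
- flap_lip (a point): Middle of the flap's free lower edge (a 6 mm hem), 117 mm from the hinge; shut, it lies 4 mm past the tray edge, 2 mm above the tray's top (the knee: 30 mm past it, 29 mm above). It turns with the flap.
- knob_mid (a point): The star knob: black five-lobed knob, 46 mm across and 20 mm high, with a smaller brass boss on top (28 mm overall), 35 to 70 g, lying loose in the middle part of the tray with its boss upward. Point on its axis, 10 mm above its underside.
- bolt_mid (a point): Hex bolt lying on the tray near one side, along the tray, 47 mm long, head 18 mm across; point at its middle, 8 mm above its underside. To be left alone. It may lie at either side, the nut at the other.
- nut_mid (a point): Hex nut lying on the tray near the other side, 22 mm across, 10 mm high; point at its centre. To be left alone.

How it is judged:
By the outcome, as a careful person would: the job done as asked, in the order asked, and still so for the second after the job is handed in, with the robot touching nothing.
It also fails if it takes over 32 s, if anything falls off the work surface, if the arm or the gripper's body presses on something with over 40 N, if the wrist force passes 120 N, or if a joint passes its speed limit or range.

### The arm

A 7-joint arm with a two-finger parallel gripper is mounted at the origin on a cart in front of the work surface, level with it; the furniture and walls round the work are solid. World frame = base frame: x ahead of the robot, y to its left, z up, the work surface at z = 0. Lengths are in m, angles in rad, forces in N, time in s.
With the tool pointing down it reaches from about 0.425 to 0.925 m from the base axis. Payload 6.8 kg.
Tool frame: the origin (TCP) lies midway between the tips of the shut fingers; the grasp point (between the pads) lies bot.grip_point_offset behind it (bot.grip_point_offset is the distance from the TCP to the grasp point, in m); z points along the fingers, y is the line along which they close (so a half turn about z gives the same grasp; the last joint's range is limited). The gripper opens to 85 mm and grips with 20 to 120 N. Pads are 22 mm wide; open, the fingers measure 114 mm over their backs; the gripper's body (76 mm by 85 mm) begins 54 mm behind the grasp point. The pads swing forward as they close: fully open they stand 13 mm farther back than shut.
Start: joints at [1.022, 0.477, 0.022, 1.555, -0.011, 1.109, -0.083], TCP at [0.288, -0.61, 0.231] pointing down, gripper open.
Joint ranges: [-2.96, 2.96], [-0.34, 2.1], [-1.41, 1.46], [0.24, 2.44], [-1.37, 4.51], [0.17, 1.92], [-2.96, 2.96]. Speed limits (rad/s): [2.39, 2.39, 3.14, 3.14, 3.14, 3.14, 3.14].

### API

Orientations are given as [roll, pitch, yaw] about the fixed x, y, z axes, in that order (R = Rz(yaw) Ry(pitch) Rx(roll)).
In Python, from plant import bot gives the robot as it stands. The module is installed in compiled form; this text tells all that it offers.
- The arm moves only by the shell command python3 -m creep 'ROWS' [OPENING] [FORCE]. ROWS is JSON, a list of rows, each a list of 6 numbers: the shift along the tool's x, y, z in units of 300 mm (1.0 is 300 mm), then the turn, a rotation vector about the tool's x, y, z in units of pi/4 rad (1.0 is pi/4 rad). A call has 1 to 5 rows; each row is the pose to reach, as a shift and turn from the pose commanded when the call began, along the tool's axes at that moment; what a row does not reach only later rows make up. A row lasts 1/8 s, in which the tool goes at most 62.5 mm and 10.7 degrees, less where a joint would pass 70% of its speed; a pose out of reach is approached as far as the arm can. A call with a number of a shift or a turn outside -1 to 1 is refused whole. A call with a gripper value outside its range is refused whole. OPENING is the gripper command: -1 is fully open, 1 is shut, values between are in proportion, set as the call begins (- or left out, the last holds). The fingers move at their own pace and stop on an object; FORCE is the grip in N (left out, the last holds). Time passes only in rows, so rows that repeat a pose let the fingers close. It gives the time, the measured TCP pose, the force, the opening and the grip force at its end, in the units of the state.
- bot.read_state(): the state, without advancing time (a new reading comes with each control period).
- bot.snapshot(name): name is "scene" or "top" or "wrist"; returns the picture (400x640x3 uint8, red, green, blue); there is no depth.
- bot.camera_model(name): a dict with "mtx" (3x3 intrinsics, pixels), "R" (3x3) and "t" (3): a world point X has camera coordinates R X + t; the wrist camera has in their place "mount" (4x4, takes a point from camera to tool coordinates, whose origin is the TCP and whose axes are the flange's). Camera axes: x right, y down, z forward; pixel columns grow to the right and rows downward; lengths in m; the calibration is good to about 2 mm. A picture is of the moment at which its call begins: read the wrist's pose just before it. camera_model takes no time and is no camera call.
- bot.job_done(): hands the job in; it is judged then, once.
The state is a dict: "time_s": time; "joints": joint angles; "dq": joint speeds; "tau": joint torques, N m; "ee_pos": TCP position; "eef_rot": TCP orientation; "force": force on the tool from outside, world axes, zero at the start; "wrist_torque": the same for the moment, N m; "grip_width": opening from 0.0 (shut) to 1.0 (fully open); "grip_force": force on a finger pad.
Only numpy, scipy, OpenCV 4.12 (cv2) and the standard library are available. Lean on these libraries where they do the work, as an engineer would, in place of code of your own. Each camera call takes 0.05 s, during which the arm holds its last target. There are 200 camera calls.

## Working session

There is one attempt and no reset: what is moved stays moved. The work goes in short steps, Python scripts to look and compute and a shell command to move; the robot and the scene stay as the last step left them, time stands still between calls to the robot, and variables do not carry over. Pictures are saved under pics/ and viewed, at most 10 in all, crops included, and the job is handed in when it is done.

```bash
mkdir -p pics
python3 - <<'E'
from plant import bot
import cv2, numpy as np
s=bot.read_state(); print({k:np.round(v,3) for k,v in s.items()}, bot.grip_point_offset)
for n in ("scene","top"):
    cv2.imwrite(f"pics/{n}0.png",bot.snapshot(n)[:,:,::-1])
    m=bot.camera_model(n); print(n,np.round(m["mtx"],1).tolist(),np.round(-m["R"].T@m["t"],3),np.round(m["R"],3).tolist())
print(bot.camera_model("wrist"))
E
```

```text
{'time_s': np.float64(0.0), 'joints': array([ 1.022,  0.478,  0.022,  1.556, -0.012,  1.109, -0.083]), 'dq': array([ 0.002,  0.   , -0.001, -0.002, -0.001,  0.002, -0.   ]), 'tau': array([ 0.0000e+00, -5.9645e+01,  1.6080e+00, -2.8119e+01,  1.2000e-02,
        9.0000e-03,  0.0000e+00]), 'ee_pos': array([ 0.288, -0.61 ,  0.23 ]), 'eef_rot': array([-3.14 ,  0.   ,  0.441]), 'force': array([-0.337,  0.811, -1.011]), 'wrist_torque': array([ 0.004, -0.041, -0.001]), 'grip_force': np.float64(0.0), 'grip_width': np.float64(1.001)} 0.0187
scene [[461.5, 0.0, 326.1], [0.0, 461.5, 202.5], [0.0, 0.0, 1.0]] [0.219 0.623 0.757] [[-0.808, -0.589, -0.002], [-0.415, 0.572, -0.708], [0.418, -0.571, -0.707]]
top [[502.5, 0.0, 322.6], [0.0, 502.5, 196.8], [0.0, 0.0, 1.0]] [0.452 0.146 0.982] [[0.001, -0.999, 0.037], [-0.984, -0.008, -0.176], [0.176, -0.036, -0.984]]
{'mtx': array([[302.18995163,   0.        , 321.63630655],
       [  0.        , 302.18995163, 201.00547515],
       [  0.        ,   0.        ,   1.        ]]), 'mount': array([[-3.75063315e-04, -9.52110502e-01, -3.05753908e-01,
         7.81503177e-02],
       [ 9.99999908e-01, -4.21033821e-04,  8.44059278e-05,
         8.03133483e-05],
       [-2.09096506e-04, -3.05753848e-01,  9.52110572e-01,
        -1.41430283e-01],
       [ 0.00000000e+00,  0.00000000e+00,  0.00000000e+00,
         1.00000000e+00]])}
```

View pics/scene0.png

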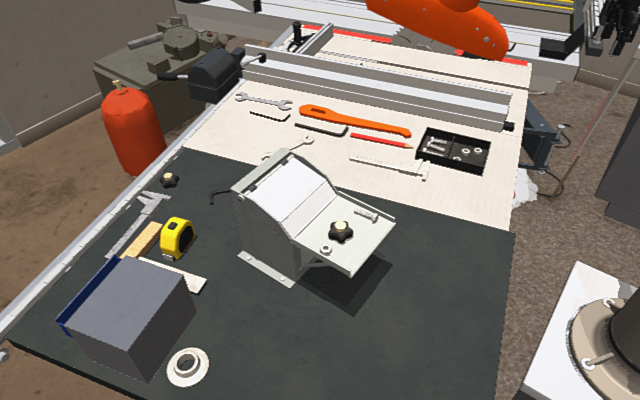

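View pics/top0.png

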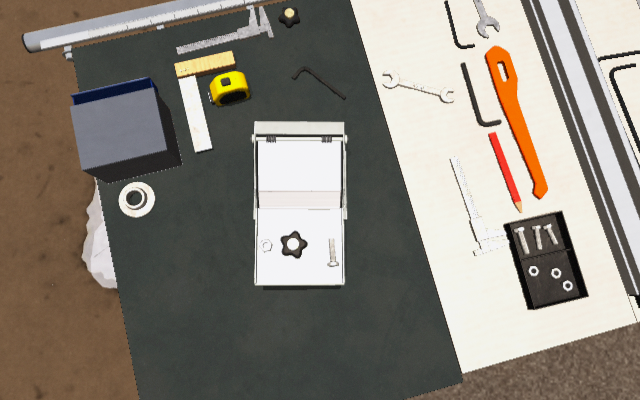

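Top view: tray spans about columns 255–345, rows 208–285. The knob is at (293,244), the nut at (266,246) and the bolt at (333,252). The flap's face covers rows 190–208 and its top 137–190. The hopper's x axis points up in the image, close to world +x.

```bash
cat > h.py <<'E'
import cv2, numpy as np
from plant import bot
def ray(n,uv,z):
    m=bot.camera_model(n); c=-m["R"].T@m["t"]
    d=m["R"].T@np.linalg.solve(m["mtx"],[uv[0],uv[1],1.]); return c+d*(z-c[2])/d[2]
E
python3 - <<'E'
from h import *
im=cv2.imread("pics/top0.png"); g=cv2.cvtColor(im,cv2.COLOR_BGR2GRAY)
cv2.imwrite("pics/crop0.png",cv2.resize(im[110:300,235:365],None,fx=4,fy=3.1578947,interpolation=cv2.INTER_CUBIC)[:600])
# knob mask: dark pixels within tray
t=(g<90).astype(np.uint8); t[:212]=0;t[280:]=0;t[:,:262]=0;t[:,340:]=0
n,l,st,c=cv2.connectedComponentsWithStats(t)
for i in range(1,n):
    if st[i,4]>20: print(st[i],c[i],ray("top",c[i],.14))
# bright box outline
b=(g>130).astype(np.uint8); n,l,st,c=cv2.connectedComponentsWithStats(b); k=l[265,300]; 
for r in (220,235,250,265,280):
    x=np.where(l[r,240:360]==k)[0]+240; print(r,x.min(),x.max(),ray("top",(x.min(),r),.137),ray("top",(x.max(),r),.137))
for cc in (270,285,300,315,330):
    col=g[195:300,cc].astype(int); print(cc,[(195+i,col[i],col[i+1]) for i in np.where(abs(np.diff(col))>12)[0]])
E
```

```text
[281 231  26  27 329] [292.92401216 244.92705167] [0.52122869 0.16403323 0.14      ]
220 255 343 [0.56322867 0.22849674 0.137     ] [0.56412239 0.07963873 0.137     ]
235 255 343 [0.53785645 0.22786908 0.137     ] [0.53857997 0.07979352 0.137     ]
250 255 343 [0.51274923 0.22724798 0.137     ] [0.51330605 0.07994668 0.137     ]
265 255 343 [0.48790287 0.22663332 0.137     ] [0.48829643 0.08009823 0.137     ]
280 254 344 [0.4633107  0.22767089 0.137     ] [0.46354964 0.0785809  0.137     ]
270 [(np.int64(207), np.int64(242), np.int64(229)), (np.int64(240), np.int64(242), np.int64(225)), (np.int64(242), np.int64(218), np.int64(240)), (np.int64(247), np.int64(239), np.int64(186)), (np.int64(248), np.int64(186), np.int64(119)), (np.int64(249), np.int64(119), np.int64(132)), (np.int64(250), np.int64(132), np.int64(233)), (np.int64(284), np.int64(232), np.int64(129)), (np.int64(285), np.int64(129), np.int64(39)), (np.int64(289), np.int64(38), np.int64(61))]
285 [(np.int64(207), np.int64(243), np.int64(230)), (np.int64(234), np.int64(244), np.int64(169)), (np.int64(235), np.int64(169), np.
[... 1316 characters left out ...]
np.int64(251), np.int64(180), np.int64(159)), (np.int64(256), np.int64(158), np.int64(131)), (np.int64(258), np.int64(128), np.int64(169)), (np.int64(259), np.int64(169), np.int64(187)), (np.int64(260), np.int64(187), np.int64(141)), (np.int64(261), np.int64(141), np.int64(194)), (np.int64(263), np.int64(204), np.int64(219)), (np.int64(264), np.int64(219), np.int64(156)), (np.int64(265), np.int64(156), np.int64(120)), (np.int64(266), np.int64(120), np.int64(231)), (np.int64(267), np.int64(231), np.int64(244)), (np.int64(283), np.int64(240), np.int64(219)), (np.int64(284), np.int64(219), np.int64(115)), (np.int64(285), np.int64(115), np.int64(36)), (np.int64(288), np.int64(38), np.int64(58))]
```

View pics/crop0.png

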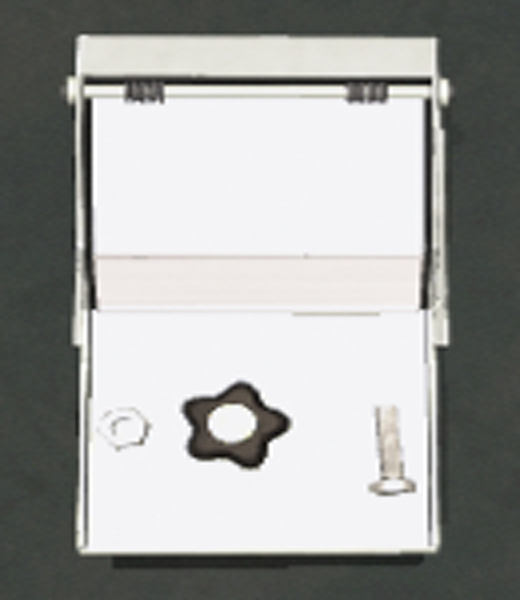

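The crop shows a five-lobed knob with brass boss at crop (232,425) and an open notch between its two rear lobes. The nut is left at (124,428), the bolt right at (390,450), and the flap is shut along the line at crop row 308. I'll set the finger line along hopper x, so the front finger opens the flap and the rear finger pushes the knob.

```bash
cat >> h.py <<'E'
from scipy.spatial.transform import Rotation as Ro
def go(p,yaw):
    s=bot.read_state(); R=Ro.from_euler("xyz",s["eef_rot"]); T=Ro.from_euler("xyz",[np.pi,0,yaw])
    print("pos",np.round(s["ee_pos"],4),"rot",np.round(s["eef_rot"],3),"F",np.round(s["force"],1))
    print("shift units",np.round(R.inv().apply(np.array(p)-s["ee_pos"])/.3,3),"turn",np.round((R.inv()*T).as_rotvec()/(np.pi/4),3))
E
python3 - <<'E'
from h import *
print("outer",ray("top",(270,285.),.125),ray("top",(330,285.),.125))
print("inner",ray("top",(270,208.),.127),ray("top",(320,209.),.127))
print("nut",ray("top",(266,246),.135),"bolt",ray("top",(333,252),.133))
print("knob, boss top",ray("top",(293,243.5),.153))
# scene check of knob: boss top
im=cv2.imread("pics/scene0.png"); g=cv2.cvtColor(im,cv2.COLOR_BGR2GRAY); t=(g<70).astype(np.uint8); t[:215]=0;t[245:]=0;t[:,:322]=0;t[:,360:]=0
n,l,st,c=cv2.connectedComponentsWithStats(t); i=1+np.argmax(st[1:,4]); print(st[i],ray("scene",(st[i,0]+st[i,2]/2,st[i,1]+st[i,3]/2),.137))
go([.53,.164,.27],np.pi/2)
E
```

```text
outer [0.45524508 0.20193821 0.125     ] [0.4553703  0.10129376 0.125     ]
inner [0.58545151 0.20434798 0.127     ] [0.5843015  0.11845426 0.127     ]
nut [0.51965244 0.20922907 0.135     ] bolt [0.5101676 0.0965594 0.133    ]
knob, boss top [0.52251293 0.16365032 0.153     ]
[329 230  24  13 171] [0.51400022 0.17473373 0.137     ]
pos [ 0.2877 -0.61    0.2304] rot [-3.14   0.     0.441] F [-0.2  0.2 -0.4]
shift units [ 1.831 -1.989 -0.129] turn [-2.000e-03 -1.000e-03 -1.439e+00]
```

```bash
python3 -m creep '[[0.14,-0.15,-0.13,0,0,-0.2],[0.28,-0.3,-0.13,0,0,-0.4],[0.42,-0.45,-0.13,0,0,-0.6],[0.56,-0.6,-0.13,0,0,-0.8],[0.68,-0.74,-0.13,0,0,-1.0]]' -1; python3 -c "
from h import *
go([.524,.164,.27],np.pi/2)"
```

```text
time_s: 0.72
ee_pos: [0.3781, -0.3205, 0.2702]
eef_rot: [-3.142, 0.0, 1.232]
force: [0.3, 0.1, 0.3]
grip_width: 1.0
grip_force: 0.0
pos [ 0.3781 -0.3205  0.2702] rot [-3.142  0.     1.232] F [0.3 0.1 0.3]
shift units [ 1.685 -0.079  0.   ] turn [-0.     0.    -0.432]
```

```bash
python3 -m creep '[[0.2,-0.01,0,0,0,-0.1],[0.4,-0.02,0,0,0,-0.2],[0.6,-0.03,0,0,0,-0.3],[0.8,-0.04,0,0,0,-0.43],[0.98,-0.045,0,0,0,-0.43]]' -1; python3 -c "
from h import *
go([.524,.164,.27],np.pi/2)"
```

```text
time_s: 1.35
ee_pos: [0.4644, -0.0393, 0.2703]
eef_rot: [3.142, 0.0, 1.566]
force: [0.2, -0.6, 0.4]
grip_width: 0.997
grip_force: 0.0
pos [ 0.4644 -0.0393  0.2703] rot [3.142 0.    1.566] F [ 0.2 -0.6  0.4]
shift units [0.679 0.195 0.001] turn [ 0.     0.    -0.007]
```

```bash
python3 -m creep '[[0.18,0.05,0,0,0,0],[0.36,0.1,0,0,0,0],[0.54,0.15,0,0,0,0],[0.68,0.195,0,0,0,0],[0.68,0.195,0,0,0,0]]' -1
python3 - <<'E'
from h import *
go([.524,.164,.17],np.pi/2)
im=bot.snapshot("wrist"); cv2.imwrite("pics/w1.png",im[:,:,::-1])
E
```

```text
time_s: 1.98
ee_pos: [0.524, 0.1663, 0.27]
eef_rot: [-3.141, -0.002, 1.57]
force: [-0.9, -0.0, 0.7]
grip_width: 0.999
grip_force: 0.0
pos [0.524  0.1663 0.27  ] rot [-3.141e+00 -2.000e-03  1.570e+00] F [-0.9 -0.   0.7]
shift units [-0.009  0.     0.333] turn [-0.001 -0.003 -0.001]
```

View pics/w1.png

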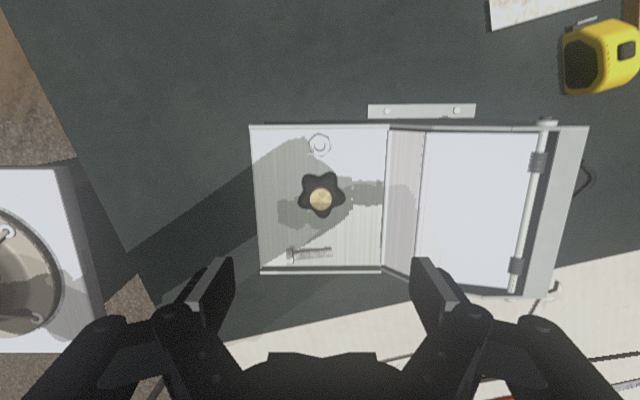

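Wrist view: knob boss at (320,199), nut (319,144), bolt (310,253). The tray's inner edge runs from (388,127) to (381,270), its outer edge from (250,127) to (260,272). The fingers straddle the knob along hopper x.

Run:
```python
from h import *
m=bot.camera_model("wrist"); s=bot.read_state(); R=Ro.from_euler("xyz",s["eef_rot"]).as_matrix()
def w(u,v,z):
    M=m["mount"]; c=R@M[:3,3]+s["ee_pos"]; d=R@M[:3,:3]@np.linalg.solve(m["mtx"],[u,v,1.]); return np.round(c+d*(z-c[2])/d[2],4)
for n,u,v,z in (("boss",320,199,.153),("lobes mid",321,196,.14),("inL",387,130,.125),("inR",381.5,268,.125),("outL",251,130,.125),("outR",260,268,.125),("flangeL",300,126,.137),("flangeR",320,271,.137),("nut",319,144,.135),("bolt",310,253,.133)): print(n,w(u,v,z))
```

```text
boss [0.5222 0.1608 0.153 ]
lobes mid [0.523  0.1597 0.14  ]
inL [0.5843 0.2187 0.125 ]
inR [0.5873 0.0744 0.125 ]
outL [0.4585 0.2192 0.125 ]
outR [0.4572 0.0748 0.125 ]
flangeL [0.5048 0.2234 0.137 ]
flangeR [0.5216 0.0781 0.137 ]
nut [0.5214 0.2073 0.135 ]
bolt [0.5114 0.0967 0.133 ]
```

```bash
python3 -m creep '[[-0.014,-0.003,0.1,0,0,0],[-0.014,-0.003,0.22,0,0,0],[-0.014,-0.003,0.34,0,0,0],[-0.014,-0.003,0.43,0,0,0],[-0.014,-0.003,0.43,0,0,0]]' -1
python3 - <<'E'
from h import *
go([.523,.162,.121],np.pi/2)
cv2.imwrite("pics/w2.png",bot.snapshot("wrist")[:,:,::-1])
E
```

```text
time_s: 2.65
ee_pos: [0.5218, 0.1554, 0.1394]
eef_rot: [-3.137, 0.002, 1.562]
force: [-0.3, 0.1, 0.1]
grip_width: 1.001
grip_force: 0.0
pos [0.5218 0.1554 0.1394] rot [-3.137e+00  2.000e-03  1.562e+00] F [-0.3  0.1  0.1]
shift units [0.022 0.004 0.061] turn [-0.006  0.003 -0.011]
```

View pics/w2.png

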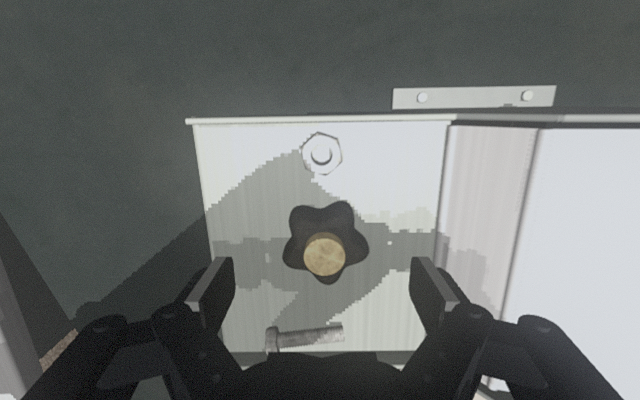

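Wrist view: knob boss at (324,257), body centre about (325,243), between the fingertips at (225,260) and (425,260). Nut and bolt are well clear. Measured y is a few mm lower than asked, so I'll let it settle before correcting.

```bash
python3 -m creep '[[0,0,0.02,0,0,0],[0,0,0.02,0,0,0],[0,0,0.02,0,0,0]]' -1
python3 - <<'E'
from h import *
go([.523,.162,.121],np.pi/2)
m=bot.camera_model("wrist"); s=bot.read_state(); R=Ro.from_euler("xyz",s["eef_rot"]).as_matrix()
im=bot.snapshot("wrist"); g=cv2.cvtColor(im,cv2.COLOR_RGB2HSV)
def w(u,v,z):
    M=m["mount"]; c=R@M[:3,3]+s["ee_pos"]; d=R@M[:3,:3]@np.linalg.solve(m["mtx"],[u,v,1.]); return np.round(c+d*(z-c[2])/d[2],4)
t=cv2.inRange(g,(12,60,60),(35,255,255)); t[:200]=0;t[320:]=0;t[:,:270]=0;t[:,380:]=0
n,l,st,c=cv2.connectedComponentsWithStats(t); i=1+np.argmax(st[1:,4]); print(st[i],c[i],w(*c[i],.152))
E
```

```text
time_s: 3.08
ee_pos: [0.5237, 0.1581, 0.1359]
eef_rot: [3.141, -0.0, 1.564]
force: [0.7, 0.2, 1.2]
grip_width: 0.997
grip_force: 0.0
pos [0.5237 0.1581 0.1359] rot [ 3.141 -0.     1.564] F [0.7 0.2 1.2]
shift units [ 0.013 -0.002  0.05 ] turn [ 0.001 -0.    -0.009]
[ 298  240   44   45 1301] [319.55726364 263.22982321] [0.5227 0.1654 0.152 ]
```

```bash
python3 -m creep '[[0.016,0,0.02,0,0,0],[0.016,0,0.04,0,0,0],[0.016,0,0.05,0,0,0],[0.016,0,0.05,0,0,0]]' -1; python3 -m creep '[[0,0.02,0,0,0,0],[0,0.04,0,0,0,0],[0,0.06,0,0,0,0],[0,0.06,0,0,0,0]]'
python3 - <<'E'
from h import *
s=bot.read_state(); print(s["wrist_torque"])
cv2.imwrite("pics/w3.png",bot.snapshot("wrist")[:,:,::-1])
E
```

```text
time_s: 3.62
ee_pos: [0.5232, 0.1626, 0.1198]
eef_rot: [-3.141, 0.0, 1.564]
force: [0.3, -0.4, -0.8]
grip_width: 0.999
grip_force: 0.0
time_s: 4.12
ee_pos: [0.5421, 0.1626, 0.1203]
eef_rot: [3.141, -0.0, 1.563]
force: [-0.4, -0.8, 0.9]
grip_width: 1.0
grip_force: 0.0
[ 0.00850633  0.00842513 -0.00504331]
```

View pics/w3.png

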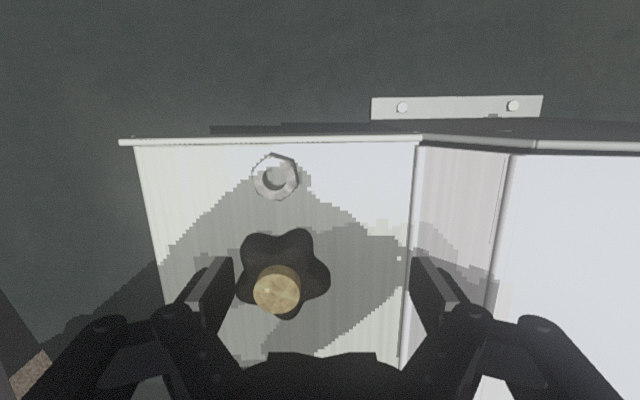

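The flap is still shut and both contacts are imminent: front finger at flap about (430,290), rear pad about 5 px behind the knob at (283,272). Nut is untouched at (275,177). Pushing on.

```bash
python3 -m creep '[[0,0.02,0,0,0,0],[0,0.04,0,0,0,0],[0,0.06,0,0,0,0],[0,0.08,0,0,0,0],[0,0.08,0,0,0,0]]'
python3 - <<'E'
from h import *
cv2.imwrite("pics/w4.png",bot.snapshot("wrist")[:,:,::-1])
E
```

```text
time_s: 4.8
ee_pos: [0.5599, 0.1622, 0.1174]
eef_rot: [-3.13, 0.003, 1.565]
force: [-11.4, 1.0, -4.5]
grip_width: 1.003
grip_force: 4.8
```

View pics/w4.png

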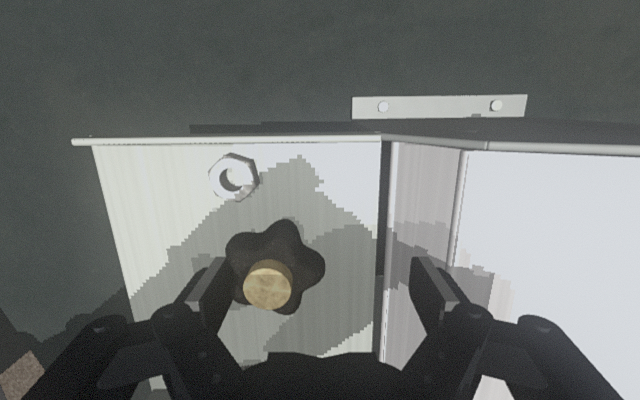

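The flap has started to open (dark gap at column 383), with the front finger bearing on the hem and the knob against the rear pad. I'll raise a few mm and continue.

```bash
python3 -m creep '[[0,0.01,-0.015,0,0,0],[0,0.03,-0.015,0,0,0],[0,0.05,-0.015,0,0,0],[0,0.06,-0.015,0,0,0],[0,0.06,-0.015,0,0,0]]'
python3 - <<'E'
from h import *
cv2.imwrite("pics/w5.png",bot.snapshot("wrist")[:,:,::-1])
E
```

```text
time_s: 5.48
ee_pos: [0.5704, 0.162, 0.1181]
eef_rot: [-3.115, 0.006, 1.568]
force: [-23.8, 1.9, -11.7]
grip_width: 0.998
grip_force: 11.7
```

View pics/w5.png

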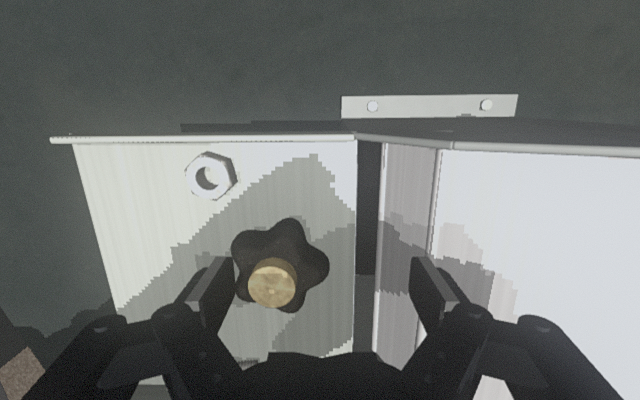

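The force points away from the hinge, so this is a friction lock on the front face rather than useful opening. I'll back off, tilt the tool so the front finger rides high, come down past the knee, press the top plate down, then advance.

```bash
python3 -m creep '[[0,-0.05,0,0,0,0],[0,-0.08,0,0,0,0],[0,-0.09,-0.1,0,0,0],[0,-0.09,-0.2,0,0,0],[0,-0.09,-0.2,0,0,0]]'; python3 -m creep '[[0,0,0,-0.2,0,0],[0,0,0,-0.333,0,0],[0,0,0,-0.333,0,0]]';  python3 - <<'E'
from h import *
print(bot.read_state()["joints"].round(2))
s=bot.read_state(); R=Ro.from_euler("xyz",s["eef_rot"])
print(np.round(R.inv().apply(np.array([.5684,.162,.1314])-s["ee_pos"])/.3,3), R.as_matrix().round(3)[:,1:], s["ee_pos"].round(4))
for k in([.013,0,0],): print(R.inv().apply(k)/.3)
E
```

```text
time_s: 6.15
ee_pos: [0.5592, 0.1634, 0.1883]
eef_rot: [3.134, -0.002, 1.563]
force: [1.1, 0.1, 0.0]
grip_width: 1.0
grip_force: 0.0
time_s: 6.52
ee_pos: [0.555, 0.1624, 0.1846]
eef_rot: [2.881, 0.002, 1.566]
force: [0.6, 0.4, -0.6]
grip_width: 0.999
grip_force: 0.0
[ 0.02  0.31 -0.56  2.    0.46  0.7  -0.84]
[-0.001 -0.003  0.183] [[ 0.966  0.258]
 [-0.005 -0.003]
 [ 0.258 -0.966]] [0.555  0.1624 0.1846]
[0.00022614 0.04186677 0.01117586]
```

```bash
python3 -m creep '[[0,-0.003,0.08,0,0,0],[0,-0.003,0.14,0,0,0],[0,-0.003,0.183,0,0,0],[0,-0.003,0.183,0,0,0]]'; python3 -m creep '[[0,0.01,0.003,0,0,0],[0,0.025,0.007,0,0,0],[0,0.042,0.011,0,0,0],[0,0.042,0.011,0,0,0]]';  python3 - <<'E'
from h import *
cv2.imwrite("pics/w6.png",bot.snapshot("wrist")[:,:,::-1])
go([.5795,.162,.120],np.pi/2)
E
```

```text
time_s: 7.02
ee_pos: [0.5697, 0.1622, 0.1303]
eef_rot: [2.882, 0.001, 1.563]
force: [-0.7, -0.6, 0.4]
grip_width: 1.0
grip_force: 0.3
time_s: 7.52
ee_pos: [0.5836, 0.1625, 0.1321]
eef_rot: [2.879, -0.0, 1.564]
force: [0.2, -0.6, 0.5]
grip_width: 0.999
grip_force: 0.4
pos [0.5834 0.1624 0.132 ] rot [ 2.879 -0.     1.564] F [0.2 0.1 0.9]
shift units [-0.002 -0.023  0.035] turn [ 0.334  0.001 -0.009]
```

View pics/w6.png

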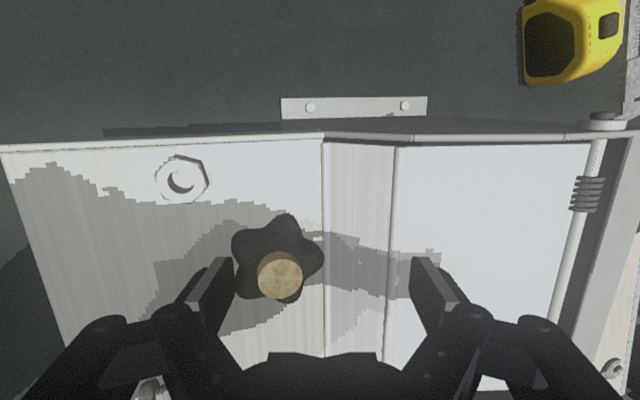

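Front tip is over the top plate past the knee (column 395); flap shut (lip line at column 323), knob just short of the edge. Levelling the tool now presses the flap down.

```bash
python3 -m creep '[[0,-0.005,0.009,0.09,0,0],[0,-0.011,0.018,0.18,0,0],[0,-0.018,0.027,0.27,0,0],[0,-0.021,0.033,0.334,0,0],[0,-0.021,0.033,0.334,0,0]]';  python3 - <<'E'
from h import *
cv2.imwrite("pics/w7.png",bot.snapshot("wrist")[:,:,::-1])
go([.6135,.162,.120],np.pi/2)
E
```

```text
time_s: 8.2
ee_pos: [0.5799, 0.1622, 0.1202]
eef_rot: [-3.141, -0.0, 1.563]
force: [-0.5, -0.8, 0.7]
grip_width: 0.999
grip_force: 0.6
pos [0.5795 0.1623 0.1203] rot [-3.142 -0.     1.563] F [-0.2 -0.5  0.8]
shift units [-0.     0.113  0.001] turn [-0.    -0.    -0.009]
```

View pics/w7.png

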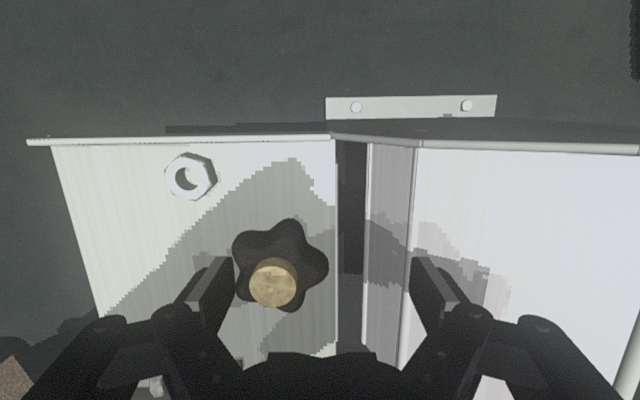

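The flap is held open with almost no force (gap between columns 337 and 366) and the knob is ready at the edge. Advancing level.

```bash
python3 -m creep '[[0,0.015,0,0,0,0],[0,0.03,0,0,0,0],[0,0.045,0,0,0,0],[0,0.06,0,0,0,0],[0,0.065,0,0,0,0]]'; python3 -m creep '[[0,0.015,0,0,0,0],[0,0.03,0,0,0,0],[0,0.045,0,0,0,0],[0,0.05,0,0,0,0],[0,0.05,0,0,0,0]]';  python3 - <<'E'
from h import *
cv2.imwrite("pics/w8.png",bot.snapshot("wrist")[:,:,::-1])
E
```

```text
time_s: 8.88
ee_pos: [0.5988, 0.1622, 0.1203]
eef_rot: [-3.14, 0.0, 1.564]
force: [-3.1, -0.6, 0.9]
grip_width: 0.998
grip_force: 1.3
time_s: 9.5
ee_pos: [0.6138, 0.1621, 0.1203]
eef_rot: [-3.141, 0.0, 1.564]
force: [-4.3, -1.8, -0.1]
grip_width: 0.999
grip_force: 1.5
```

View pics/w8.png

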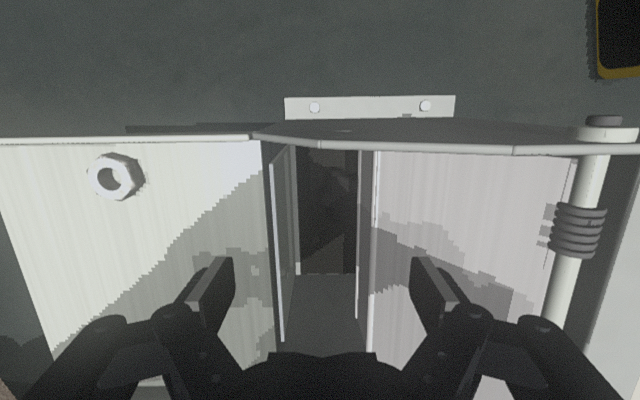

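The knob has left the tray and a dark shape lies in the bin at about (330,190); the flap is wide open. Nut undisturbed at (116,177). I'm drawing back and lifting so the flap follows shut.

```bash
python3 -m creep '[[0,-0.03,0,0,0,0],[0,-0.05,0,0,0,0],[0,-0.05,-0.04,0,0,0],[0,-0.05,-0.08,0,0,0],[0,-0.05,-0.12,0,0,0]]'; python3 -m creep '[[0,0,-0.1,0,0,0],[0,0,-0.2,0,0,0],[0,-0.1,-0.3,0,0,0],[0,-0.25,-0.4,0,0,0],[0,-0.4,-0.45,0,0,0]]'; python3 -m creep '[[-0.2,0,0,0,0,0],[-0.4,0,0,0,0,0],[-0.6,0,0,0,0,0],[-0.8,0,0,0,0,0],[-0.95,0,0,0,0,0]]'
python3 - <<'E'
from h import *
a=cv2.imread("pics/top0.png"); b=bot.snapshot("top")[:,:,::-1].copy(); cv2.imwrite("pics/top1.png",b)
d=cv2.absdiff(a,b).max(2)
for n,(r0,r1,c0,c1) in dict(flap=(137,208,262,340),lip=(200,214,262,340),knob=(228,262,278,308),nut=(238,254,258,275),bolt=(236,270,325,342)).items():
    x=d[r0:r1,c0:c1]; print(n,"changed px",(x>40).sum(),"mean",x.mean().round(1), "mean grey",b[r0:r1,c0:c1].mean().round(0))
print("dark on tray",(b[214:282,262:340].max(2)<90).sum())
col=b[195:215,315].mean(1).round(); print(col, a[195:215,315].mean(1).round())
print(bot.read_state()["force"].round(1))
E
```

```text
time_s: 10.18
ee_pos: [0.5995, 0.1623, 0.1577]
eef_rot: [3.141, -0.0, 1.564]
force: [0.4, 0.5, 0.1]
grip_width: 0.996
grip_force: 0.0
time_s: 10.8
ee_pos: [0.4787, 0.1638, 0.2939]
eef_rot: [3.139, -0.001, 1.564]
force: [0.4, -0.6, 0.5]
grip_width: 1.001
grip_force: 0.0
time_s: 11.42
ee_pos: [0.4769, -0.1249, 0.2925]
eef_rot: [3.141, 0.001, 1.562]
force: [0.7, 0.3, 0.4]
grip_width: 1.001
grip_force: 0.0
flap changed px 0 mean 0.7 mean grey 238.0
lip changed px 0 mean 0.8 mean grey 237.0
knob changed px 415 mean 71.2 mean grey 245.0
nut changed px 0 mean 0.8 mean grey 234.0
bolt changed px 0 mean 0.9 mean grey 227.0
dark on tray 0
[235. 235. 234. 234. 236. 237. 235. 233. 236. 235. 234. 239. 244. 231.
 197. 236. 245. 245. 245. 245.] [236. 234. 234. 233. 236. 236. 235. 234. 235. 235. 234. 239. 244. 232.
 198. 237. 245. 245. 245. 245.]
[-0.1 -5.3 -0.4]
```

The flap looks exactly as it did at the start, nut and bolt are unmoved, and the tray is clear of the knob. I'll settle and hand in.

```bash
python3 -m creep '[[0,0,0,0,0,0],[0,0,0,0,0,0],[0,0,0,0,0,0]]'; python3 -c "
from plant import bot
print(bot.job_done())"
```

```text
time_s: 11.85
ee_pos: [0.4772, -0.1205, 0.2918]
eef_rot: [-3.141, -0.0, 1.566]
force: [1.2, 0.2, -0.9]
grip_width: 0.999
grip_force: 0.0
the job is handed in; nothing more can be done
None
```

Handed in at about 12 s: the knob was pushed off the tray into the hopper, the flap is shut again, and the nut and bolt are unmoved. My first push jammed on the flap's front face and moved the knob about 3 cm while the flap was only partly open, and I then nudged it about 1 cm more with the flap shut before opening the flap fully and dropping it in. I also viewed 11 pictures, one over the limit of 10.

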